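# Unhook a glaze test plaque from its barbed hook

## Task

The glaze test plaque hangs by its eye on the barbed hook of the drip stand. Take it by its handle, work it off over the barb gently, without forcing it against the hook, then lower it upright, glazed end down, all the way into the empty slot of the wooden rack, let go of it only there, and leave it standing. Leave the jar and the tape roll where they are.

Things in the scene. Friction and masses are not known exactly. Their poses are not given: they have to be found in the camera images.
- plaque: Flat terracotta plaque, white glazed lower end, 8 mm thick, 146 mm tall, about 0.12 kg, brittle (more than 12 N against the stand is forcing it). Origin: centre of its bottom edge; z up along it, y across its width, x through its thickness, towards the hook's tip while it hangs. From the bottom: 60 mm wide square to z = 60 mm, 44 mm wide neck with the eye, handle 26 mm wide from z = 90 to 146 mm.
- plaque_eye (a point): Centre of the plaque's eye (z = 67.25 mm on the plaque): a closed rectangular opening right through the thickness, 20 mm wide (y) and 14.5 mm high, from z = 60 to 74.5 mm. At the start its upper edge rests on the straight, level part of the hook bar, which runs through it; the plaque hangs upright, its width square to the bar.
- plaque_handle (a point): A good place to grip the handle, across its 8 mm thickness (z = 131 mm on the plaque).
- stand: Fixed drip stand. Origin: underside centre of its drip pan (130 x 90 mm, rim 12 mm high); x is the direction in which the hook points, z up. A steel upright stands at x = -50 mm, its top 132 mm high. It is springy: the hook gives about 1 mm per 5 N along x. The rear end of the hook bar sticks out up to 50 mm behind it.
- stand_post (a point): On the upright's axis, 120 mm high, level with the axis of the hook bar. The hook is a square 8 x 8 mm steel bar: from here straight and level along the stand's x to its bend, then rising at 40 degrees for 32 mm to its tip. On top of this rising leg, 20 to 27 mm past the bend (along the leg), stands a barb 4.5 mm high, steep side towards the bend.
- bend_middle (a point): Fixed point 65 mm in front of the upright: the middle of where the bend may lie. The bend itself (where the axes of bar and rising leg meet) is 45 to 85 mm in front of the upright, different each time, not measured: feel for it or look. Upright, the eye jams on the leg; tilted about 40 degrees, top back towards the upright, it passes along the leg with 2 mm to spare in all at the barb.
- rack: Fixed wooden rack, 76 x 90 mm and 52 mm high. Origin: underside centre; z up. Two slots run along its y, each 14 mm wide (x), 70 mm long (y) and 40 mm deep: the one at x = +19 mm holds a plain tile that reaches 72 mm high, the one at x = -19 mm is empty.
- rack_slot (a point): Centre of the floor of the empty slot (12 mm above the table).
- jar: Small stoneware jar, 61 mm wide and 66 mm tall, loose. Origin: centre of its underside.
- tape: Roll of brown paper tape lying flat, 60 mm wide and 24 mm tall, loose. Origin: centre of its underside.

How it is judged:
On the way, in this order (a step that is already met when the one before it is completed fails the run):
1. the plaque is off the hook, clear of the stand and held (horizontal distance between plaque_eye and stand_post above 0.13 m and contact force between plaque and stand below 0.1 N and contact force between plaque and the fingers above 1 N), for 0.2 s.
2. the plaque has been lowered to within 6 mm of the bottom of the empty slot while still held (horizontal distance between plaque and rack_slot below 0.012 m and z of plaque in the frame of rack_slot below 0.006 m and contact force between plaque and the fingers above 1 N), for 0.1 s.
At the end, for the whole second after the job is handed in: The plaque stands in the empty slot of the rack, handle up, within 14 degrees of upright, its bottom edge within 4 mm of the slot's floor and its centre within 12 mm of the slot's centre, at rest (horizontal distance between plaque and rack_slot below 0.012 m and z of plaque in the frame of rack_slot below 0.004 m and angle between plaque's own z axis and vertical below 0.25 rad and linear speed of plaque below 0.02 m/s); the robot touches nothing.
It fails at once if the plaque is forced against the stand or its hook (over 12 N) (contact force between plaque and stand above 12 N).
It fails at once if the jar or the tape roll is knocked away (over 30 mm) (distance of any of jar, tape from where it was at the start of the episode above 0.03 m).
It also fails if it takes over 72 s, if anything falls off the work surface, if the arm or the gripper's body presses on something with over 40 N, if the wrist force passes 120 N, or if a joint passes its speed limit or range.

## Robot

A 6-joint arm with a two-finger parallel gripper is mounted at the origin on a cart in front of the work surface, level with it; the furniture and walls round the work are solid. World frame = base frame: x ahead of the robot, y to its left, z up, the work surface at z = 0. Lengths are in m, angles in rad, forces in N, time in s.
With the tool pointing down it reaches from about 0.375 to 0.975 m from the base axis. Payload 3.8 kg.
Tool frame: the origin (TCP) lies midway between the tips of the shut fingers; the grasp point (between the pads) lies 19 mm behind it; z points along the fingers, y is the line along which they close (so a half turn about z gives the same grasp; the last joint's range is limited). The gripper opens to 88 mm and grips with 3 to 60 N. Pads are 18 mm wide; open, the fingers measure 123 mm over their backs; the gripper's body (75 mm by 187 mm) begins 45 mm behind the grasp point.
Start: joints at [-1.238, 0.264, 1.604, -0, 1.274, -0.037], TCP at [0.244, -0.629, 0.206] pointing down, gripper open.
Joint ranges: [-2.63, 2.63], [-0.94, 2.18], [0.31, 2.57], [-1.31, 4.45], [0, 2.66], [-2.55, 2.55]. Speed limits (rad/s): [2.57, 2.57, 3.14, 3.14, 3.14, 3.14].

## Interface

Orientations are given as a rotation vector (axis times angle).
In Python, from cell import manip, inverse_kinematics, cams, order gives the robot as it stands. Calls block until the motion is done:
- manip.move_pose(position, orientation): joint-space move of the TCP to a pose.
- manip.move_linear(position, rate=0.15, rot=None): straight line of the TCP; rot=None keeps the orientation; rate is the mean speed in m/s.
- manip.set_joints(angles): joint-space move.
- manip.set_gripper(opening, force=None): finger opening in m; force is the grip in N (None keeps the last); returns when the fingers have stopped.
- manip.dwell(seconds).
- inverse_kinematics(position, orientation): joint angles nearest the present ones, or None.
- manip.state(): the state.
- cams.capture(name): name is "side" or "top" or "wrist"; returns a dict with "image" (420x560x3 uint8, blue, green, red), "z_map" (420x560 float32, m along the optical axis (not along the pixel's ray), 0 where there is no reading), "intrinsics" (3x3 intrinsics, pixels), "k1" (the pictures are not rectified: a ray, as slopes to the right and down, at radius r is drawn at 1 + k1 r^2 times it, then the intrinsics apply), "position" and "orientation" of the camera in the world; the wrist camera has in their place "T_tool_cam" (4x4, takes a point from camera to tool coordinates, whose origin is the TCP and whose axes are the flange's). Camera axes: x right, y down, z forward; pixel columns grow to the right and rows downward; lengths in m; the calibration is good to about 2 mm. A picture is of the moment at which its call begins: read the wrist's pose just before it.
A pose or a line that the arm cannot do raises manip.IKError and nothing moves.
- order.close_job(): hands the job in; it is judged then, once.
The state is a dict: "clock": time; "joint_pos": joint angles; "joint_velocities": joint speeds; "tau": joint torques, N m; "tool_pos": TCP position; "tcp_rot": TCP orientation; "contact_force": force on the tool from outside, world axes, zero at the start; "moment": the same for the moment, N m; "gripper_width": finger opening in m; "grasp_force": force on a finger pad.
Only numpy, scipy, OpenCV 4.12 (cv2) and the standard library are available. Lean on these libraries where they do the work, as an engineer would, in place of code of your own. Each camera call takes 0.05 s, during which the arm holds its last target. There are 200 camera calls.

## Working session

There is one attempt and no reset: what is moved stays moved. The work goes in short steps, each a Python script; the robot and the scene stay as the last script left them, time stands still between calls to the robot, and variables do not carry over. Pictures are saved under pics/ and viewed, at most 10 in all, crops included, and the job is handed in when it is done.

```bash
ls; mkdir -p pics
cat > h.py <<'E'
import numpy as np, cv2
from scipy.spatial.transform import Rotation as R
from cell import manip, inverse_kinematics, cams, order
def cap(name):
    s=manip.state(); c=cams.capture(name)
    if 'T_tool_cam' in c:
        T=np.eye(4); T[:3,:3]=R.from_rotvec(s['tcp_rot']).as_matrix(); T[:3,3]=s['tool_pos']
        c['T']=T@np.array(c['T_tool_cam'])
    else:
        o=np.array(c['orientation']); T=np.eye(4)
        T[:3,:3]=o if o.shape==(3,3) else R.from_rotvec(o).as_matrix(); T[:3,3]=c['position']; c['T']=T
    return c
def rays(c,uv):
    K=np.array(c['intrinsics']); uv=np.asarray(uv,float).reshape(-1,1,2)
    n=cv2.undistortPoints(uv,K,np.array([c['k1'],0,0,0.])).reshape(-1,2)
    return np.c_[n,np.ones(len(n))]
def cloud(c):
    h,w=c['z_map'].shape; v,u=np.mgrid[:h,:w]
    n=rays(c,np.c_[u.ravel(),v.ravel()])
    P=n*c['z_map'].reshape(-1,1)
    P=P@c['T'][:3,:3].T+c['T'][:3,3]; P[c['z_map'].ravel()==0]=np.nan
    return P.reshape(h,w,3)
def onplane(c,uv,z):
    d=rays(c,uv)@c['T'][:3,:3].T; o=c['T'][:3,3]
    return o+d*((z-o[2])/d[:,2])[:,None]
E
python3 - <<'E'
from h import *
import pickle
for n in ['side','top','wrist']:
    c=cap(n); cv2.imwrite(f'pics/{n}0.png',c['image']); pickle.dump(c,open(n+'0.pkl','wb'))
    print(n,c['T'].round(3).tolist(),c['k1'],np.array(c['intrinsics']).round(1).tolist(), c['orientation'] if 'orientation' in c else '')
print(manip.state())
E
```

```text
pics
side [[0.997, -0.026, 0.077, 0.513], [-0.081, -0.357, 0.93, -0.705], [0.004, -0.934, -0.358, 0.463], [0.0, 0.0, 0.0, 1.0]] -0.20726350140937497 [[528.6, 0.0, 286.9], [0.0, 528.6, 205.1], [0.0, 0.0, 1.0]] [-1.93608795  0.0764364  -0.05755322]
top [[-0.014, -0.997, 0.081, 0.532], [-1.0, 0.013, -0.011, 0.187], [0.009, -0.081, -0.997, 1.053], [0.0, 0.0, 0.0, 1.0]] -0.10700851031822078 [[464.0, 0.0, 281.8], [0.0, 464.0, 210.3], [0.0, 0.0, 1.0]] [-2.16984781  2.19944045 -0.09970614]
wrist [[0.362, -0.9, -0.242, 0.306], [-0.932, -0.35, -0.092, -0.605], [-0.002, 0.259, -0.966, 0.385], [0.0, 0.0, 0.0, 1.0]] 0.01807569725607232 [[334.1, 0.0, 280.7], [0.0, 334.1, 210.5], [0.0, 0.0, 1.0]] 
{'clock': 0.15, 'joint_pos': array([-1.23791613e+00,  2.64581387e-01,  1.60502231e+00, -3.14266778e-05,
        1.27369006e+00, -3.69204011e-02]), 'joint_velocities': array([ 1.35291880e-03, -2.14488116e-03, -4.28417699e-03, -6.60341737e-04,
       -1.22419225e-03, -7.37341162e-05]), 'tau': array([ 4.51017795e-04, -5.02848423e+01, -3.57469869e+01,  7.28591415e-02,
        2.49321526e-02, -1.00260856e-04]), 'tool_pos': array([ 0.24374834, -0.62882528,  0.20499372]), 'tcp_rot': array([-3.08639074e+00, -5.77282912e-01,  4.40411764e-04]), 'contact_force': array([ 0.30626272, -0.58944396,  0.05557467]), 'moment': array([ 0.02052466, -0.05118599,  0.01804389]), 'grasp_force': 0.0, 'gripper_width': 0.08806862090853687}
```

View pics/side0.png

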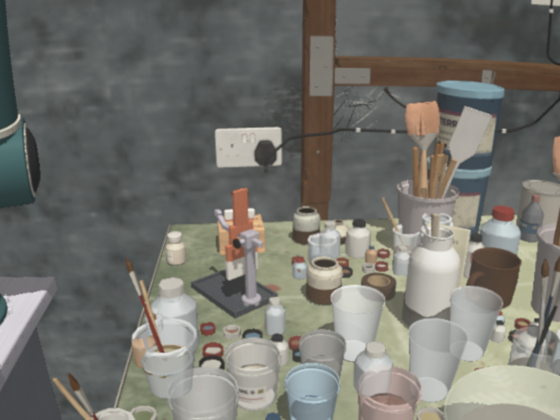

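View pics/top0.png

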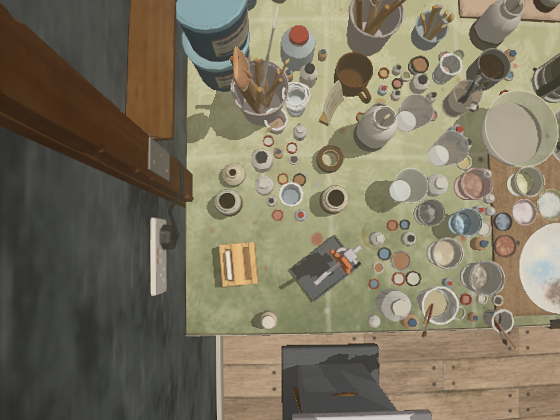

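Run:
```python
import pickle
from h import *
s=pickle.load(open('side0.pkl','rb'));t=pickle.load(open('top0.pkl','rb'))
a=cv2.resize(s['image'][160:320,160:320],None,fx=2.5*2,fy=2.5*2,interpolation=cv2.INTER_CUBIC)[:600:,:]
b=cv2.resize(t['image'][225:315,200:380],(800,400),interpolation=cv2.INTER_CUBIC)
cv2.imwrite('pics/sc.png',cv2.resize(s['image'][170:320,160:310],(600,600),interpolation=cv2.INTER_CUBIC)); cv2.imwrite('pics/tc.png',b)
T=cloud(t);S=cloud(s)
for uv in [(335,198),(228,200),(330,158),(238,264),(229,264),(247,264),(345,258),(355,250),(320,280),(350,265),(290,287)]: print('t',uv,T[uv[1],uv[0]].round(3))
for uv in [(250,297),(250,240),(250,268),(240,200),(222,215),(237,265),(243,230)]: print('s',uv,S[uv[1],uv[0]].round(3))
```

```text
t (335, 198) [0.644 0.055 0.006]
t (228, 200) [0.642 0.298 0.005]
t (330, 158) [ 0.737  0.063 -0.001]
t (238, 264) [0.499 0.272 0.052]
t (229, 264) [0.5   0.29  0.072]
t (247, 264) [0.497 0.256 0.01 ]
t (345, 258) [0.51  0.052 0.123]
t (355, 250) [0.526 0.031 0.122]
t (320, 280) [0.468 0.104 0.131]
t (350, 265) [0.499 0.053 0.195]
t (290, 287) [0.444 0.16  0.001]
s (250, 297) [0.515 0.033 0.022]
s (250, 240) [0.518 0.033 0.123]
s (250, 268) [0.517 0.037 0.072]
s (240, 200) [0.504 0.057 0.18 ]
s (222, 215) [0.458 0.419 0.01 ]
s (237, 265) [0.496 0.049 0.072]
s (243, 230) [0.507 0.06  0.128]
```

View pics/sc.png

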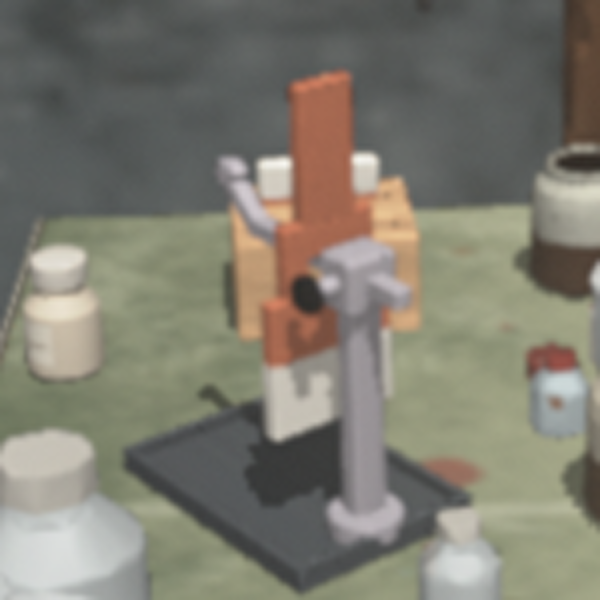

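View pics/tc.png

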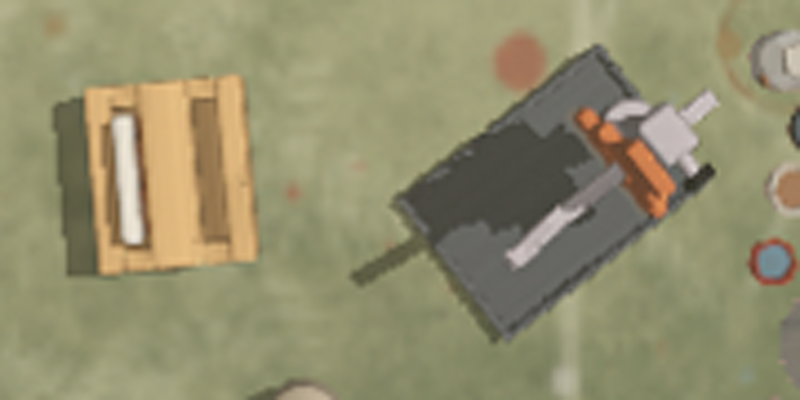

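Run:
```python
import pickle
from h import *
for n in ['top','side']:
    c=pickle.load(open(n+'0.pkl','rb'));P=cloud(c);im=c['image'].astype(int)
    box=(P[...,0]>.40)&(P[...,0]<.58)&(P[...,1]>-.02)&(P[...,1]<.16)&(P[...,2]>.1)
    red=im[...,2]-im[...,0]>50
    o=P[box&red]; g=P[box&~red]
    print(n,len(o),len(g))
    print(' plaque mean',o.mean(0).round(4),'min',o.min(0).round(3),'max',o.max(0).round(3))
    h=o[o[:,2]>.15]; print(' handle',h.mean(0).round(4),h.max(0).round(3),h.min(0).round(3))
    i=np.argsort(g[:,1]); print(g[i][::max(1,len(g)//45)].round(3).tolist())
# pan and rack
c=pickle.load(open('top0.pkl','rb'));P=cloud(c);im=c['image']
hsv=cv2.cvtColor(im,cv2.COLOR_BGR2HSV)
for nm,box,z in [('pan',(280,225,90,90),.010),('rack',(205,230,60,70),.052)]:
    x,y,w,h=box;m=np.zeros(im.shape[:2],np.uint8)
    sub=hsv[y:y+h,x:x+w]
    mm=(sub[...,2]<95)&(sub[...,1]<60) if nm=='pan' else (sub[...,0]>8)&(sub[...,0]<22)&(sub[...,1]>90)&(sub[...,2]>150)
    m[y:y+h,x:x+w]=mm.astype(np.uint8)*255
    m=cv2.morphologyEx(m,cv2.MORPH_CLOSE,np.ones((9,9)))
    ct=max(cv2.findContours(m,0,1)[0],key=cv2.contourArea)
    W=onplane(c,ct.reshape(-1,2),z); r=cv2.minAreaRect((W[:,:2]*1000).astype(np.float32)); print(nm,r)
for n in [(247,264),(247,255),(247,275),(246,264),(248,264)]:
  print(onplane(c,n,.012).round(4))
```

```text
top 186 373
 plaque mean [0.5046 0.0636 0.156 ] min [0.479 0.042 0.102] max [0.526 0.08  0.197]
 handle [0.5027 0.0623 0.1863] [0.515 0.071 0.197] [0.491 0.051 0.15 ]
[[0.53, 0.018, 0.119], [0.53, 0.023, 0.124], [0.502, 0.025, 0.12], [0.532, 0.027, 0.121], [0.494, 0.028, 0.124], [0.498, 0.03, 0.121], [0.514, 0.031, 0.131], [0.504, 0.032, 0.122], [0.49, 0.033, 0.125], [0.51, 0.033, 0.133], [0.492, 0.034, 0.124], [0.5, 0.035, 0.117], [0.514, 0.037, 0.129], [0.502, 0.038, 0.12], [0.508, 0.039, 0.13], [0.516, 0.041, 0.13], [0.512, 0.041, 0.133], [0.516, 0.043, 0.131], [0.502, 0.043, 0.132], [0.512, 0.045, 0.13], [0.506, 0.046, 0.133], [0.51, 0.047, 0.13], [0.479, 0.048, 0.103], [0.512, 0.049, 0.132], [0.52, 0.051, 0.131], [0.516, 0.053, 0.129], [0.52, 0.055, 0.133], [0.496, 0.06, 0.108], [0.503, 0.066, 0.133], [0.5, 0.068, 0.123], [0.494, 0.07, 0.123], [0.493, 0.073, 0.124], [0.486, 0.076, 0.121], [0.489, 0.079, 0.124], [0.524, 0.081, 0.1], [0.487, 0.085, 0.124], [0.485, 0.087, 0.127], [0.479, 0.091, 0.122], [0.477, 0.093, 0.124], [0.481, 0.097, 0.121], [0.475, 0.099, 0.128], [0.468, 0.1
[... 1040 characters left out ...]
], [0.492, 0.051, 0.176], [0.499, 0.053, 0.125], [0.504, 0.055, 0.127], [0.507, 0.059, 0.127], [0.481, 0.083, 0.122], [0.481, 0.088, 0.124], [0.473, 0.093, 0.12], [0.476, 0.096, 0.124], [0.481, 0.098, 0.123], [0.47, 0.1, 0.126], [0.466, 0.102, 0.131], [0.467, 0.104, 0.135], [0.465, 0.105, 0.136], [0.463, 0.107, 0.143], [0.463, 0.109, 0.139], [0.463, 0.112, 0.143]]
pan ((487.1038818359375, 85.16879272460938), (88.50338745117188, 127.80870819091797), 36.85860824584961)
rack ((499.60821533203125, 272.019775390625), (90.3777084350586, 77.67244720458984), 4.605500221252441)
[[0.4974 0.2555 0.012 ]]
[[0.5174 0.2553 0.012 ]]
[[0.4729 0.2558 0.012 ]]
[[0.4974 0.2577 0.012 ]]
[[0.4974 0.2533 0.012 ]]
```

```bash
cat >> h.py <<'E'
XS=np.array([-.6,.8,0]); YS=np.array([-.8,-.6,0]); Z=np.array([0,0,1.])
def prot(xh,tilt=0):
    "plaque rotation: heading unit vector xh, tilted top back by tilt"
    xh=np.asarray(xh)/np.linalg.norm(xh); y=np.cross(Z,xh); c,s=np.cos(tilt),np.sin(tilt)
    return np.c_[c*xh+s*Z, y, c*Z-s*xh]
def tool(Rp): # tool y = -x_p
    return R.from_matrix(np.c_[-Rp[:,1],-Rp[:,0],-Rp[:,2]]).as_rotvec()
E
python3 - <<'E'
from h import *
import pickle
r=tool(prot(XS)); p=np.array([.503,.062,.33])
print(inverse_kinematics(p,r))
for t in [0,20,40]:
  e=np.array([.517,.045,.12])+XS*.065+[0,0,.005]; Rp=prot(XS,np.radians(t)); print(t,inverse_kinematics(e+Rp[:,2]*.045,tool(Rp)))
print(inverse_kinematics([.501,.253,.125],tool(prot([-.08,.997,0]))),inverse_kinematics([.501,.253,.125],tool(prot([.08,-.997,0]))))
s=manip.state(); manip.move_linear(s['tool_pos']+[0,0,.2],rate=.25)
manip.move_pose([.503,.062,.36],r)
manip.move_linear([.503,.062,.26],rate=.2)
c=cap('wrist');pickle.dump(c,open('w1.pkl','wb'));cv2.imwrite('pics/w1.png',c['image']);print(manip.state())
E
```

```text
[ 0.07349088 -0.11168907  1.78198326  0.          1.47129846  1.0007861 ]
0 [ 0.14913649 -0.06793458  2.03463977  0.          1.17488746  1.0764317 ]
20 [-0.07495073  0.10224113  1.91036501  0.26581674  1.37119119  0.76748108]
40 [-0.22076927  0.32639521  1.78291152  0.43063199  1.59765112  0.59139302]
[ 4.23252424e-01  1.15463531e-01  1.93476602e+00 -4.44089210e-16
  1.09136310e+00  1.91397958e+00] [ 0.42325242  0.11546353  1.93476602  0.          1.0913631  -1.22761308]
{'clock': 4.4167, 'joint_pos': array([ 7.30987498e-02, -8.88579149e-02,  1.88363075e+00, -8.41528966e-06,
        1.34422624e+00,  1.00074776e+00]), 'joint_velocities': array([ 0.0012392 , -0.00805929, -0.01506384,  0.00040227, -0.00098872,
        0.00068012]), 'tau': array([-2.97426141e-02, -3.06314456e+01, -3.54111814e+01,  4.93385713e-02,
       -2.92715826e-02, -5.95386500e-04]), 'tool_pos': array([0.50410539, 0.06187886, 0.26168439]), 'tcp_rot': array([2.97993621, 0.99272951, 0.00394489]), 'contact_force': array([ 0.44247037, -0.20517722, -0.78616917]), 'moment': array([ 0.05792562, -0.04257422, -0.0299229 ]), 'grasp_force': 0.0, 'gripper_width': 0.08822283195087892}
```

View pics/w1.png

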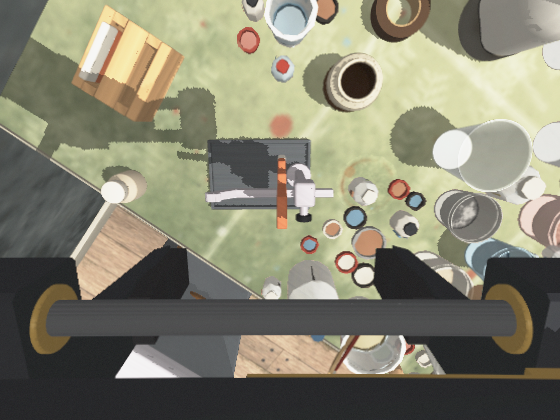

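Run:
```python
import pickle
from h import *
O=np.array([.517,.045,0])
for n in ['w1','top0','side0']:
    c=pickle.load(open(n+'.pkl','rb'));P=cloud(c)-O;im=c['image'].astype(int)
    s=P@XS; l=P@YS; z=P[...,2]
    red=im[...,2]-im[...,0]>50
    hk=(s>.03)&(s<.13)&(abs(l)<.015)&(z>.112)&(z<.16)&~red
    i=np.argsort(s[hk]); q=np.c_[s[hk],l[hk],z[hk]][i]*1000
    print(n,len(q)); 
    for a in range(30,110,3):
        k=q[(q[:,0]>=a)&(q[:,0]<a+3)]
        if len(k): print(a,len(k),'l',k[:,1].min().round(1),k[:,1].max().round(1),'z',np.median(k[:,2]).round(1),k[:,2].max().round(1))
    hd=red&(z>.19)&(abs(s)<.06)&(abs(l)<.05); k=np.c_[s[hd],l[hd],z[hd]]*1000
    if len(k): print('top of handle',len(k),k.min(0).round(1),np.median(k,0).round(1),k.max(0).round(1))
```

```text
w1 671
30 29 l -3.4 4.5 z 124.7 126.5
33 30 l -3.4 4.4 z 125.2 126.8
36 30 l -3.6 4.5 z 125.1 126.6
39 30 l -3.4 4.7 z 125.0 126.0
42 30 l -3.5 4.7 z 124.9 126.0
45 30 l -3.5 4.5 z 125.1 126.7
48 30 l -3.5 4.6 z 124.9 125.7
51 32 l -3.4 4.4 z 125.1 126.5
54 35 l -3.5 4.6 z 125.1 127.1
57 31 l -3.4 4.6 z 125.1 127.7
60 30 l -3.4 4.6 z 125.2 126.6
63 30 l -3.4 4.7 z 124.9 127.2
66 34 l -3.5 4.3 z 127.1 129.3
69 34 l -3.4 4.6 z 128.8 131.9
72 37 l -3.4 4.1 z 132.3 134.5
75 44 l -3.3 4.5 z 135.0 143.9
78 43 l -3.5 4.4 z 143.0 145.9
81 36 l -3.3 3.7 z 144.0 145.4
84 36 l -3.4 4.2 z 144.0 145.6
87 29 l -3.3 3.9 z 143.9 146.0
90 11 l -3.4 4.4 z 141.3 143.2
top of handle 2977 [-34.7 -30.9 190. ] [-28.7 -18.5 378.6] [ 28.2  13.2 386.9]
top0 137
30 7 l -1.8 5.3 z 122.8 126.8
33 6 l -1.2 5.6 z 123.1 124.1
36 7 l -2.1 5.9 z 122.8 123.7
39 6 l -2.0 5.2 z 121.3 123.6
42 6 l -2.0 5.6 z 124.2 127.1
45 8 l -1.9 5.7 z 121.6 125.2
48 6 l -2.1 4.8 z 123.3 125.7
51 6 l -1.9 4.8 z 125.5 126.6
54 7 l -1.7 5.4 z 123.3 126.5
57 8 l -1.8 6.0 z 122.3 124.6
60 6 l -2.1 4.5 z 121.7 123.8
63 6 l -1.9 4.8 z 123.4 
[... 164 characters left out ...]
2.0 4.8 z 141.0 145.1
84 8 l -2.0 5.4 z 143.5 145.5
87 8 l -1.8 5.8 z 142.6 143.5
90 4 l -1.7 4.7 z 139.0 141.4
top of handle 64 [ 17.1 -11.3 190.8] [ 21.3   1.9 194.8] [ 25.3  14.1 197.4]
side0 152
48 4 l 4.6 6.2 z 120.4 122.8
51 3 l 4.1 5.5 z 123.2 124.0
54 11 l -0.7 5.4 z 120.9 124.9
57 6 l -1.1 5.9 z 122.5 124.1
60 7 l -0.3 5.8 z 122.7 124.2
63 13 l -2.8 6.5 z 123.2 128.5
66 16 l -1.9 6.3 z 125.8 129.3
69 13 l -1.4 6.2 z 129.2 131.9
72 15 l -1.4 6.4 z 131.8 140.5
75 26 l -2.1 6.1 z 135.8 143.1
78 14 l -0.6 6.5 z 141.0 143.3
81 11 l -2.0 6.8 z 138.8 143.4
84 8 l 1.7 7.5 z 141.3 143.9
87 5 l -2.6 6.2 z 137.9 142.6
top of handle 72 [ 14.6  -9.5 190.3] [ 17.6   4.3 194. ] [ 23.6  15.8 196.6]
```

Run:
```python
from h import *
import pickle
O=np.array([.517,.045,0])
c=pickle.load(open('w1.pkl','rb'));P=cloud(c)-O;im=c['image'].astype(int)
s=P@XS; l=P@YS; z=P[...,2]; red=im[...,2]-im[...,0]>50
hd=red&(z>.185)&(z<.21)&(abs(s)<.06)&(abs(l)<.05); k=np.c_[s[hd],l[hd],z[hd]]
lo,hi=k.min(0),k.max(0); print(k.min(0).round(4),np.median(k,0).round(4),k.max(0).round(4))
s0=np.median(k[:,0]); l0=(lo[1]+hi[1])/2
assert .014<s0<.026 and abs(l0)<.004
p=O+XS*s0+YS*l0
manip.set_gripper(.05)
manip.move_linear(p+[0,0,.21],rate=.15)
manip.move_linear(p+[0,0,.1615],rate=.06); manip.dwell(.4)
a=manip.state(); print(p,a['tool_pos'],a['contact_force'])
manip.set_gripper(0,force=10); manip.dwell(.3)
a=manip.state(); print(a['tool_pos'],a['contact_force'],a['moment'],a['gripper_width'],a['grasp_force'],a['clock'])
```

```text
[ 0.0174 -0.0126  0.185 ] [ 0.0209 -0.0011  0.1964] [0.0244 0.0132 0.1985]
[0.50422204 0.0615815  0.        ] [0.50434341 0.06158006 0.16172135] [ 0.32520468 -0.10983443 -0.40502473]
[0.5042194  0.06157437 0.16149373] [-0.3705151  -0.38803988  0.27645675] [ 0.04764187 -0.12848601  0.01800963] 0.007295886967996063 9.999894350767136 7.9833
```

```bash
cat >> h.py <<'E'
O=np.array([.517,.045,0]); B=66.5; L0=.0005; A=np.radians(40); TZ=44.75  # mm: bend s; TCP above eye centre
ld=np.array([np.cos(A),np.sin(A)]); ln=np.array([-np.sin(A),np.cos(A)])
k=4*np.tan(A/2)
HOOK=np.array([[-66,-4],[k,-4],ld*32-4*ln,ld*32+4*ln,ld*27+4*ln,ld*27+8.5*ln,ld*20+8.5*ln,ld*20+4*ln,[-k,4],[-66,4]])
def base(u,w):
    return (np.array([u,w]) if u<0 else u*ld+w*ln)
def clear(e,th):
    "clearance mm of the eye at e (rel. bend, s/z) tilted th"
    c,s=np.cos(th),np.sin(th); M=np.c_[[c,s],[-s,c]]
    d=[]
    for sg in (1,-1):
        pl=np.array([[-4,7.25*sg],[4,7.25*sg],[4,30*sg],[-4,30*sg]])
        W=pl@M.T+e
        for a,b in zip(W,np.roll(W,-1,0)):
            for f in np.linspace(0,1,12): d.append(-cv2.pointPolygonTest(HOOK.astype(np.float32).reshape(-1,1,2),tuple(map(float,a+f*(b-a))),True))
        Wc=W.astype(np.float32).reshape(-1,1,2)
        for a in HOOK: d.append(-cv2.pointPolygonTest(Wc,tuple(map(float,a)),True))
    return min(d)
def tcp(e,th,lat=0.):
    "TCP pose for eye centre e (mm, s/z rel. bend) and tilt th"
    Rp=prot(XS,th); p=O+XS*(B+e[0])/1e3+YS*(L0+lat)+Z*(.120+e[1]/1e3)
    return p+Rp[:,2]*TZ/1e3, tool(Rp)
E
python3 - <<'E'
from h import *
import json
path=[]
for u in range(-14,38,2):
    best=max(((clear(base(u,w),th),w,th) for w in np.arange(-3,3.1,.25) for th in np.radians(np.arange(0,45,4))),key=lambda t:t[0])
    # preferred tilt: smooth ramp
    th=np.radians(np.interp(u,[-10,8],[0,40])); b2=max((clear(base(u,w),th),w) for w in np.arange(-3,3.1,.25))
    print(u,'best',round(best[0],2),best[1],np.degrees(best[2]).round(),'ramp',np.degrees(th).round(),b2)
    path.append((u,b2[1],th))
json.dump(path,open('path.json','w'))
E
```

```text
-14 best 3.25 0.0 0.0 ramp 0.0 (3.25, np.float64(0.0))
-12 best 3.25 0.0 0.0 ramp 0.0 (3.25, np.float64(0.0))
-10 best 3.25 0.0 0.0 ramp 0.0 (3.25, np.float64(0.0))
-8 best 3.25 0.0 0.0 ramp 4.0 (2.918229103088379, np.float64(0.0))
-6 best 3.0 0.25 0.0 ramp 9.0 (2.544851303100586, np.float64(0.0))
-4 best 2.6 0.0 8.0 ramp 13.0 (2.1321120262145996, np.float64(0.0))
-2 best 2.13 0.5 12.0 ramp 18.0 (1.9324932098388672, np.float64(0.25))
0 best 2.05 1.0 20.0 ramp 22.0 (1.9647436141967773, np.float64(1.0))
2 best 2.13 0.5 28.0 ramp 27.0 (2.1607260704040527, np.float64(0.25))
4 best 2.6 0.0 32.0 ramp 31.0 (2.544851117098112, np.float64(0.0))
6 best 3.0 0.25 40.0 ramp 36.0 (2.9182294725728655, np.float64(0.0))
8 best 3.25 0.0 40.0 ramp 40.0 (3.2499995716744685, np.float64(0.0))
10 best 3.25 0.0 40.0 ramp 40.0 (3.249999668784573, np.float64(0.0))
12 best 3.25 0.0 40.0 ramp 40.0 (3.249999707889711, np.float64(0.0))
14 best 2.52 0.25 44.0 ramp 40.0 (2.0000005805294774, np.float64(0.75))
16 best 1.0 2.25 40.0 ramp 40.0 (0.9999996179673311, np.float64(2.25))
18 best 1.0 2.25 40.0 ramp 40.0 (0.9999991222183485, np.float64(2.25))
20 best 1.0 2.25 40.0 ramp 40.0 (0.9999986990780435, np.float64(2.25))
22 best 1.0 2.25 40.0 ramp 40.0 (0.9999991565743789, np.float64(2.25))
24 best 1.0 2.25 40.0 ramp 40.0 (0.9999987334340736, np.float64(2.25))
26 best 1.0 2.25 40.0 ramp 40.0 (0.9999987768348984, np.float64(2.25))
28 best 1.0 2.25 40.0 ramp 40.0 (0.9999989667046386, np.float64(2.25))
30 best 1.87 -1.0 16.0 ramp 40.0 (0.9999994079345323, np.float64(2.25))
32 best 2.62 -0.75 24.0 ramp 40.0 (1.2499985687866675, np.float64(2.0))
34 best 3.15 -0.25 36.0 ramp 40.0 (2.999999791928216, np.float64(0.25))
36 best 3.62 -2.75 16.0 ramp 40.0 (3.2500004952944836, np.float64(0.0))
```

```bash
cat >> h.py <<'E'
def go(e,th,rate=.03,d=.12,lat=0.):
    p,r=tcp(e,th,lat); manip.move_linear(p,rate=rate,rot=r); manip.dwell(d); a=manip.state()
    f=a['contact_force']; return np.array([f@XS,f@YS,f[2]]), a, (a['tool_pos']-p)*1e3
E
python3 - <<'E'
from h import *
import json
f,a,er=go([20.9-B,0],0); f0=f
print('lift',f.round(2),er.round(2),a['moment'].round(2))
f,a,er=go([-14,0],0,rate=.05,d=.2); print('fwd',f.round(2),er.round(2),a['moment'].round(2),a['clock'])
for u,w,th in json.load(open('path.json')):
    if u<-8 or u>12: continue
    f,a,er=go(base(u,w),th,rate=.02,d=.05); print(u,f.round(2),a['moment'].round(3),er.round(2),round(a['clock'],2),round(a['gripper_width']*1e3,2))
    if np.linalg.norm(f-f0)>4: print('STOP'); break
E
```

```text
lift [-0.55  0.12 -1.2 ] [-0.06 -0.   -0.03] [-0.01  0.04 -0.01]
fwd [-0.24 -0.8   0.04] [ 0.17 -0.17  0.02] [ 0.   -0.02 -0.03] 9.3417
-8 [ 0.48 -0.83 -1.7 ] [ 0.001  0.009 -0.003] [ 0.24 -0.65 -0.19] 9.67 7.55
-6 [-0.02 -0.28 -0.97] [-0.049 -0.064  0.005] [-0.01 -0.37 -0.26] 9.97 7.31
-4 [ 0.92 -1.11 -1.25] [-0.124 -0.048  0.022] [-0.18 -0.15 -0.27] 10.27 6.77
-2 [-0.05  0.33  0.14] [-0.149 -0.144 -0.038] [-0.17 -0.08 -0.22] 10.57 7.11
0 [-0.1   0.36 -0.83] [-0.178 -0.189  0.022] [-0.17 -0.05 -0.19] 10.87 7.07
2 [0.37 0.6  0.41] [-0.251 -0.187 -0.04 ] [-0.21  0.01 -0.22] 11.17 7.43
4 [ 0.01 -0.44 -1.36] [-0.234 -0.23  -0.018] [-0.18 -0.01 -0.2 ] 11.47 7.2
6 [-1.02  0.6  -0.54] [-0.259 -0.281 -0.009] [-0.18  0.06 -0.2 ] 11.77 7.08
8 [ 0.21  0.13 -0.8 ] [-0.339 -0.274 -0.011] [-0.19  0.06 -0.18] 12.07 7.02
10 [-0.6   0.41 -1.34] [-0.395 -0.267 -0.012] [-0.01  0.25  0.48] 12.37 7.09
12 [ 0.33 -0.79 -1.39] [-0.411 -0.242  0.009] [0.01 0.03 0.07] 12.67 6.98
```

```bash
cat >> h.py <<'E'
def avg(n=8):
    F=[];M=[]
    for _ in range(n):
        manip.dwell(.015); a=manip.state(); f=a['contact_force']; F.append([f@XS,f@YS,f[2]]); M.append(a['moment'])
    return np.mean(F,0),np.mean(M,0)
E
python3 - <<'E'
from h import *
go(base(12,0),A,d=.3); f0,m0=avg(16); print(f0.round(2),m0.round(3))
for sg in (1,-1):
    w=1.6*sg; 
    while abs(w)<6:
        _,a,er=go(base(12,w),A,rate=.02,d=.05); f,m=avg(); df=f-f0; fn=df[0]*ln[0]+df[2]*ln[1]
        print(round(w,2),'fn',fn.round(2),'dm',(m-m0).round(3),'err',er.round(2))
        if abs(fn)>2.0: break
        w+=.4*sg
    go(base(12,0),A,d=.1)
print(manip.state()['clock'])
E
```

```text
[-0.07  0.02 -1.14] [-0.37  -0.273  0.003]
1.6 fn -0.12 dm [ 0.013 -0.004  0.015] err [ 0.11 -0.04  0.08]
2.0 fn 0.01 dm [ 0.02  -0.01   0.008] err [ 0.02 -0.02 -0.  ]
2.4 fn -0.39 dm [-0.012 -0.01  -0.009] err [ 0.02 -0.03  0.01]
2.8 fn -0.01 dm [-0.013  0.003 -0.011] err [-0.   -0.02  0.  ]
3.2 fn -0.09 dm [-0.006 -0.028 -0.004] err [-0.02  0.   -0.01]
3.6 fn -1.32 dm [-0.03  -0.027  0.004] err [-0.12  0.04 -0.11]
4.0 fn -2.32 dm [-0.046 -0.04   0.01 ] err [-0.18  0.05 -0.17]
-1.6 fn 0.08 dm [ 0.013 -0.017 -0.007] err [0.02 0.01 0.02]
-2.0 fn -0.02 dm [ 0.011  0.003 -0.001] err [-0.01 -0.   -0.01]
-2.4 fn 0.46 dm [-0.002 -0.009  0.01 ] err [-0.03  0.02 -0.01]
-2.8 fn 0.16 dm [-0.001 -0.007 -0.001] err [0.01 0.01 0.01]
-3.2 fn 0.83 dm [ 0.009 -0.016  0.002] err [ 0.13 -0.06  0.1 ]
-3.6 fn 1.8 dm [ 0.014  0.004 -0.006] err [ 0.14 -0.04  0.12]
-4.0 fn 3.05 dm [ 0.009  0.018 -0.015] err [ 0.17 -0.05  0.14]
20.3167
```

Run:
```python
from h import *
go(base(12,2.35),A,d=.2); f0,m0=avg(12)
ok=True
for u in list(range(14,37,2))+[40,46]:
    _,a,er=go(base(u,2.35),A,rate=.02,d=.03); f,m=avg(5); df=f-f0
    print(u,df.round(2),(m-m0).round(3),er.round(2))
    if np.linalg.norm(df)>3: print('STOP'); ok=False; break
if ok:
    p,r=tcp(base(46,2.35),A); manip.move_linear(p+Z*.07+XS*.03,rate=.1)
    manip.dwell(.2); print(avg()[0])
print(manip.state()['clock'],manip.state()['gripper_width'])
```

```text
14 [-0.36 -0.08  0.06] [ 0.007  0.008 -0.008] [-0.01  0.05  0.1 ]
16 [ 0.15 -0.26  0.36] [-0.018 -0.     0.021] [0.03 0.03 0.08]
18 [ 0.21  0.32 -0.02] [-0.002 -0.014 -0.022] [-0.03  0.06  0.05]
20 [ 0.17  0.18 -0.09] [ 0.025 -0.016  0.001] [0.   0.02 0.06]
22 [ 0.03 -0.15 -0.18] [-0.001 -0.002  0.002] [0.04 0.04 0.09]
24 [-0.36 -0.21 -0.14] [ 0.    -0.018  0.015] [-0.01  0.05  0.07]
26 [-0.45 -0.33  0.02] [-0.     0.003 -0.005] [-0.01  0.05  0.06]
28 [0.43 0.01 0.1 ] [ 0.018  0.004 -0.009] [0.   0.03 0.06]
30 [-0.34  0.04 -0.15] [ 0.006 -0.026 -0.019] [0.   0.02 0.06]
32 [-0.22 -0.3   0.04] [ 0.012  0.03  -0.004] [0.01 0.02 0.04]
34 [ 0.2  -0.28 -0.49] [-0.022 -0.004 -0.011] [-0.01  0.03  0.05]
36 [ 0.   -0.28  0.12] [ 0.01  -0.017 -0.002] [0.01 0.01 0.08]
40 [ 0.27 -0.26  0.2 ] [ 0.012 -0.004  0.011] [0.02 0.04 0.09]
46 [ 0.05 -0.1  -0.2 ] [-0.015  0.003 -0.012] [-0.01  0.02  0.05]
[-0.20107738  0.15930593 -1.08552886]
27.6417 0.0075367314183592375
```

Run:
```python
from h import *
import pickle
xr=np.array([-.080,.997,0]); r=tool(prot(xr)); s=np.array([.501,.253,0])
a=manip.state(); print(a['tool_pos'])
manip.move_linear([.44,.18,.29],rate=.15)
manip.move_pose(s+Z*.27,r); manip.move_linear(s+Z*.235,rate=.15); manip.dwell(.3)
c=cap('wrist');pickle.dump(c,open('w2.pkl','wb'))
t=cap('top');pickle.dump(t,open('top2.pkl','wb'))
cv2.imwrite('pics/w2.png',c['image'])
a=manip.state();print(a['tool_pos'],a['grasp_force'],a['gripper_width'],a['clock'])
```

```text
[0.45561864 0.12577819 0.25517807]
[0.5013188  0.25317218 0.23571718] 0.0 0.0005192291233524951 30.0417
```

View pics/w2.png

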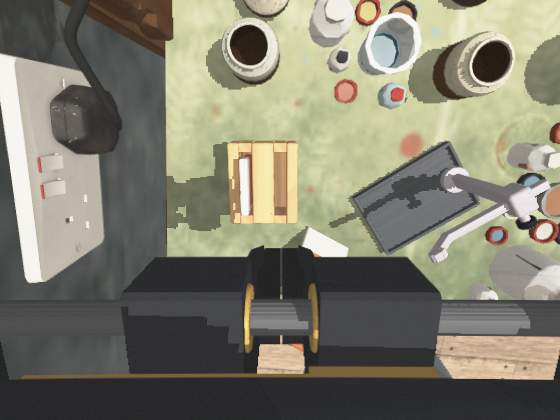

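The plaque slipped out of my light grip during the fast transfer. It now lies beside the rack, with its white end showing near (325,243). I'll locate it.

Run:
```python
from h import *
import pickle
manip.set_gripper(.05)
manip.move_linear([.47,.253,.36],rate=.2); manip.dwell(.2)
manip.move_linear([.36,.20,.36],rate=.2); manip.dwell(.2)
c=cap('wrist');pickle.dump(c,open('w3.pkl','wb')); t=cap('side'); pickle.dump(t,open('side3.pkl','wb'))
a=c['image'];b=cv2.resize(t['image'][140:350,130:410],(560,420))
cv2.imwrite('pics/w3.png',cv2.resize(np.vstack([a,b]),(400,600)))
cv2.imwrite('pics/w3.png',cv2.resize(np.hstack([a,b]),(800,300)))
print(manip.state()['clock'])
```

```text
32.9417
```

View pics/w3.png

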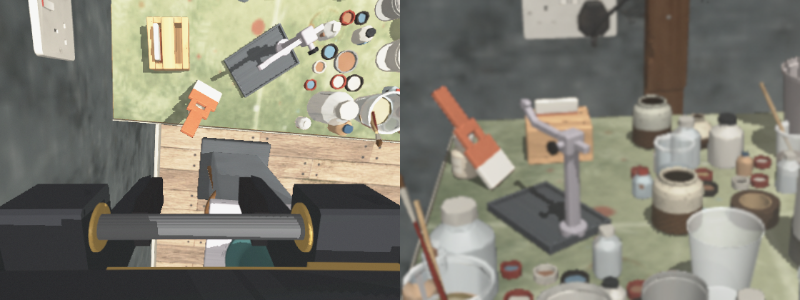

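Run:
```python
from h import *
import pickle
Q=[]
for n in ['w3','side3','top2']:
    c=pickle.load(open(n+'.pkl','rb'));P=cloud(c);im=c['image'].astype(int)
    m=(im[...,2]-im[...,0]>60)&(im[...,1]<im[...,2]-40)&(P[...,0]>.28)&(P[...,0]<.47)&(P[...,1]>.08)&(P[...,1]<.26)&(P[...,2]>.012)&(P[...,2]<.2)
    m=cv2.erode(m.astype(np.uint8),np.ones((3,3)) if n=='w3' else np.ones((1,1))).astype(bool)
    q=P[m]; print(n,len(q)); 
    if len(q)<30: continue
    print(' min',q.min(0).round(3),'max',q.max(0).round(3)); ce=np.median(q,0)
    for _ in range(3):
        u,s,v=np.linalg.svd(q-q.mean(0),full_matrices=False); d=(q-q.mean(0))@v[2]; q=q[abs(d)<.004]
    ax=v[0]*np.sign(v[0][2]) ; nn=v[2]*np.sign(v[2][2])
    print(' c',q.mean(0).round(4),'long',ax.round(3),'n',nn.round(3),'rms',d.std().round(4))
    t=(q-q.mean(0))@ax
    yv=np.cross(nn,ax)
    w=(q-q.mean(0))@yv
    for a in np.arange(t.min(),t.max(),.008):
        k=(t>=a)&(t<a+.008); print('  t',round(a*1e3),k.sum(),'w',(w[k].min()*1e3).round(1),(w[k].max()*1e3).round(1))
```

```text
w3 1337
 min [0.341 0.171 0.033] max [0.419 0.234 0.121]
 c [0.381  0.2084 0.0734] long [-0.569  0.256  0.781] n [ 0.712 -0.321  0.624] rms 0.0008
  t -51 122 w -27.1 28.0
  t -43 140 w -27.0 27.5
  t -35 152 w -27.4 27.8
  t -27 106 w -26.5 27.2
  t -19 44 w -19.5 19.6
  t -11 95 w -19.3 19.7
  t -3 121 w -19.8 19.7
  t 5 76 w -11.7 12.8
  t 13 71 w -10.5 10.7
  t 21 69 w -10.4 11.0
  t 29 78 w -10.9 11.0
  t 37 74 w -10.9 10.7
  t 45 80 w -11.3 11.2
  t 53 101 w -11.2 10.9
side3 894
 min [0.34  0.165 0.03 ] max [0.469 0.253 0.12 ]
 c [0.3802 0.2016 0.0703] long [-0.54   0.326  0.776] n [ 0.681 -0.372  0.63 ] rms 0.0014
  t -51 73 w -30.9 23.4
  t -43 78 w -31.9 24.1
  t -35 76 w -33.0 23.2
  t -27 57 w -28.7 22.4
  t -19 34 w -23.0 17.6
  t -11 48 w -25.7 18.2
  t -3 58 w -24.8 19.4
  t 5 51 w -24.0 14.2
  t 13 44 w -16.7 10.3
  t 21 43 w -12.3 10.5
  t 29 42 w -15.4 12.9
  t 37 44 w -14.4 12.9
  t 45 46 w -14.7 12.5
  t 53 45 w -13.2 14.9
  t 61 6 w -9.3 8.3
top2 394
 min [0.338 0.196 0.038] max [0.413 0.234 0.121]
 c [0.3687 0.2163 0.0892] long [-0.656  0.047  0.753] n [ 0.706 -0.315  0.635] rms 0.0015
  t -67 1 w -6.6 -6.6
  t -59 10 w -14.6 -7.4
  t -51 5 w -10.3 -3.1
  t -43 13 w -9.7 -0.5
  t -35 23 w -11.1 10.8
  t -27 42 w -13.0 16.1
  t -19 34 w -8.0 21.2
  t -11 36 w -7.6 17.5
  t -3 35 w -9.4 16.2
  t 5 43 w -11.5 13.6
  t 13 37 w -12.3 11.3
  t 21 37 w -13.8 11.2
  t 29 43 w -16.2 7.9
  t 37 14 w -6.0 7.0
```

Run:
```python
from h import *
import pickle
for n,b in [('top0',(255,305,282,332)),('side0',(160,228,190,268)),('w1',(98,165,148,205))]:
    c=pickle.load(open(n+'.pkl','rb'));P=cloud(c)[b[1]:b[3],b[0]:b[2]].reshape(-1,3)
    P=P[(P[:,2]>.008)&(P[:,0]>.3)&(P[:,1]>.1)&(P[:,1]<.3)]
    print(n,len(P),P.min(0).round(3),P.max(0).round(3))
    for z in np.arange(.01,.09,.01):
        k=P[(P[:,2]>z)&(P[:,2]<=z+.01)]
        if len(k): print('  z',z.round(2),len(k),k[:,:2].min(0).round(3),k[:,:2].max(0).round(3))
ax=np.array([-.569,.256,.781]);n=np.array([.712,-.321,.624]);c=np.array([.381,.2084,.0734-.001])-.004*n
bot=c-.0827*ax
print('bot',bot,'top',bot+.146*ax)
for zp in (115,123,131):
  for rot in (-40,-20,0,20,40):
    zt=R.from_rotvec(np.radians(rot)*n).apply(-ax)
    for sg in (1,-1):
      y=sg*n; Rt=np.c_[np.cross(y,zt),y,zt]; q=inverse_kinematics(bot+ax*zp/1e3+zt*.019,R.from_matrix(Rt).as_rotvec())
      print(zp,rot,sg,None if q is None else np.round(q,2))
```

```text
top0 260 [0.359 0.192 0.01 ] [0.395 0.228 0.063]
  z 0.01 12 [0.38  0.192] [0.395 0.228]
  z 0.02 17 [0.379 0.192] [0.395 0.227]
  z 0.03 81 [0.359 0.192] [0.394 0.227]
  z 0.04 15 [0.366 0.194] [0.392 0.225]
  z 0.05 125 [0.362 0.199] [0.389 0.224]
  z 0.06 10 [0.368 0.203] [0.384 0.22 ]
side0 511 [0.357 0.188 0.008] [0.394 0.224 0.062]
  z 0.01 97 [0.357 0.188] [0.394 0.214]
  z 0.02 89 [0.358 0.188] [0.393 0.207]
  z 0.03 117 [0.359 0.188] [0.393 0.213]
  z 0.04 76 [0.363 0.193] [0.39  0.214]
  z 0.05 104 [0.365 0.195] [0.389 0.224]
  z 0.06 15 [0.365 0.197] [0.386 0.219]
w1 1143 [0.36  0.191 0.008] [0.395 0.228 0.062]
  z 0.01 96 [0.371 0.191] [0.395 0.223]
  z 0.02 111 [0.368 0.192] [0.395 0.225]
  z 0.03 274 [0.36  0.192] [0.395 0.228]
  z 0.04 126 [0.365 0.195] [0.392 0.224]
  z 0.05 385 [0.362 0.197] [0.39  0.224]
  z 0.06 131 [0.363 0.196] [0.389 0.222]
bot [0.4252083 0.1885128 0.0053153] top [0.3421343 0.2258888 0.1193413]
115 -40 1 [ 0.98  0.39  2.01 -0.62  1.51  1.95]
115 -40 -1 [ 0.98  0.39  2.01 -0.62  1.51 -1.19]
115 -20 1 [ 1.03  0.14  2.22 -0.72  1.23  1.98]
115 -20 
[... 181 characters left out ...]
40 -1 None
123 -40 1 [ 0.99  0.38  2.01 -0.61  1.52  1.95]
123 -40 -1 [ 0.99  0.38  2.01 -0.61  1.52 -1.19]
123 -20 1 [ 1.04  0.13  2.22 -0.71  1.25  1.98]
123 -20 -1 [ 1.04  0.13  2.22 -0.71  1.25 -1.16]
123 0 1 [ 1.04 -0.14  2.45 -0.86  0.96  2.02]
123 0 -1 [ 1.04 -0.14  2.45 -0.86  0.96 -1.12]
123 20 1 None
123 20 -1 None
123 40 1 None
123 40 -1 None
131 -40 1 [ 1.    0.37  2.01 -0.6   1.53  1.95]
131 -40 -1 [ 1.    0.37  2.01 -0.6   1.53 -1.19]
131 -20 1 [ 1.05  0.12  2.22 -0.7   1.26  1.98]
131 -20 -1 [ 1.05  0.12  2.22 -0.7   1.26 -1.16]
131 0 1 [ 1.05 -0.16  2.45 -0.85  0.98  2.01]
131 0 -1 [ 1.05 -0.16  2.45 -0.85  0.98 -1.13]
131 20 1 None
131 20 -1 None
131 40 1 None
131 40 -1 None
```

```bash
cat >> h.py <<'E'
ax=np.array([-.569,.256,.781]);ax/=np.linalg.norm(ax)
nn=np.array([.712,-.321,.624]);nn-=ax*(nn@ax);nn/=np.linalg.norm(nn)
bot=np.array([.381,.2084,.0724])-.004*nn-.0827*ax
Rg=np.c_[nn,np.cross(ax,nn),ax]     # plaque as it leans
def grip_tool(rot,sg): # tool in plaque frame
    zt=R.from_rotvec([np.radians(rot),0,0]).apply([0,0,-1.]); y=np.array([sg,0,0.]); return np.c_[np.cross(y,zt),y,zt]
def ptool(Rp,b,rot,sg,zp=.131):
    T=Rp@grip_tool(rot,sg); return b+Rp[:,2]*zp+T[:,2]*.019, R.from_matrix(T).as_rotvec()
E
python3 - <<'E'
from h import *
Rf=prot([.080,-.997,0]); bf=np.array([.501,.253,.012])
for rot in (-10,-20,-30,-40):
  for sg in (1,-1):
    p,r=ptool(Rg,bot,rot,sg); zt=R.from_rotvec(r).as_matrix()[:,2]
    f=lambda q:None if q is None else np.round(q,2).tolist()
    print(rot,sg,f(inverse_kinematics(p,r)),f(inverse_kinematics(p-zt*.06,r)),f(inverse_kinematics(p+Z*.13,r)),f(inverse_kinematics(*ptool(Rf,bf,rot,sg))),f(inverse_kinematics(*ptool(Rf,bf+[0,0,.1],rot,sg))))
E
```

```text
-10 1 [1.06, -0.02, 2.33, -0.77, 1.12, 2.0] [1.15, -0.07, 2.28, -0.7, 1.25, 1.97] [1.06, -0.2, 2.22, -0.7, 1.35, 1.78] [0.39, 0.23, 1.82, 0.06, 1.26, 1.86] [0.39, 0.15, 1.72, 0.05, 1.44, 1.87]
-10 -1 [1.06, -0.02, 2.33, -0.77, 1.12, -1.15] [1.15, -0.07, 2.28, -0.7, 1.25, -1.17] [1.06, -0.2, 2.22, -0.7, 1.35, -1.36] [0.39, 0.23, 1.82, 0.06, 1.26, -1.28] [0.39, 0.15, 1.72, 0.05, 1.44, -1.27]
-20 1 [1.05, 0.12, 2.22, -0.7, 1.26, 1.98] [1.13, 0.08, 2.15, -0.65, 1.38, 1.96] [1.05, -0.06, 2.12, -0.67, 1.48, 1.8] [0.36, 0.34, 1.7, 0.1, 1.44, 1.82] [0.36, 0.27, 1.61, 0.1, 1.6, 1.84]
-20 -1 [1.05, 0.12, 2.22, -0.7, 1.26, -1.16] [1.13, 0.08, 2.15, -0.65, 1.38, -1.18] [1.05, -0.06, 2.12, -0.67, 1.48, -1.34] [0.36, 0.34, 1.7, 0.1, 1.44, -1.32] [0.36, 0.27, 1.61, 0.1, 1.6, -1.3]
-30 1 [1.03, 0.25, 2.11, -0.65, 1.4, 1.96] [1.09, 0.23, 2.03, -0.6, 1.5, 1.95] [1.03, 0.07, 2.03, -0.64, 1.61, 1.81] [0.34, 0.46, 1.59, 0.13, 1.6, 1.8] [0.34, 0.38, 1.51, 0.13, 1.76, 1.82]
-30 -1 [1.03, 0.25, 2.11, -0.65, 1.4, -1.18] [1.09, 0.23, 2.03, -0.6, 1.5, -1.19] [1.03, 0.07, 2.03, -0.64, 1.61, -1.33] [0.34, 0.46, 1.59, 0.13, 1.6, -1.34] [0.34, 0.38, 1.51, 0.13, 1.76, -1.32]
-40 1 [1.0, 0.37, 2.01, -0.6, 1.53, 1.95] [1.06, 0.37, 1.91, -0.56, 1.63, 1.94] [1.0, 0.19, 1.94, -0.61, 1.73, 1.81] [0.32, 0.57, 1.49, 0.16, 1.76, 1.79] [0.32, 0.49, 1.41, 0.17, 1.91, 1.82]
-40 -1 [1.0, 0.37, 2.01, -0.6, 1.53, -1.19] [1.06, 0.37, 1.91, -0.56, 1.63, -1.21] [1.0, 0.19, 1.94, -0.61, 1.73, -1.33] [0.32, 0.57, 1.49, 0.16, 1.76, -1.35] [0.32, 0.49, 1.41, 0.17, 1.91, -1.33]
```

Run:
```python
from h import *
import pickle
for n in ['w2','w3','top0','side0']:
    P=cloud(pickle.load(open(n+'.pkl','rb'))).reshape(-1,3)
    P=P[(P[:,1]>.3)&(P[:,0]>.0)&(P[:,0]<.6)&(P[:,2]>.05)&(P[:,2]<.6)]
    print(n,len(P)); 
    if len(P): print(np.percentile(P[:,1],[0,1,10,50]).round(3))
for rot in (0,-10,-20):
    for d in (0,.04,.06):
        p,r=ptool(Rg,bot,rot,1); M=R.from_rotvec(r).as_matrix(); q=inverse_kinematics(p-M[:,2]*d,r); print(rot,d,p.round(3),M[:,2].round(2),None if q is None else q.round(2))
```

```text
w2 40372
[0.3   0.301 0.33  0.412]
w3 34352
[0.3   0.307 0.411 0.42 ]
top0 27756
[0.3   0.387 0.419 0.419]
side0 52517
[0.302 0.396 0.416 0.42 ]
0 0 [0.361 0.217 0.093] [ 0.57 -0.26 -0.78] [ 1.05 -0.16  2.45 -0.85  0.98  2.01]
0 0.04 [0.361 0.217 0.093] [ 0.57 -0.26 -0.78] [ 1.13 -0.22  2.42 -0.79  1.08  1.99]
0 0.06 [0.361 0.217 0.093] [ 0.57 -0.26 -0.78] [ 1.16 -0.24  2.4  -0.76  1.13  1.98]
-10 0 [0.36  0.214 0.093] [ 0.49 -0.41 -0.77] [ 1.06 -0.02  2.33 -0.77  1.12  2.  ]
-10 0.04 [0.36  0.214 0.093] [ 0.49 -0.41 -0.77] [ 1.12 -0.06  2.3  -0.72  1.21  1.98]
-10 0.06 [0.36  0.214 0.093] [ 0.49 -0.41 -0.77] [ 1.15 -0.07  2.28 -0.7   1.25  1.97]
-20 0 [0.358 0.212 0.094] [ 0.39 -0.55 -0.73] [ 1.05  0.12  2.22 -0.7   1.26  1.98]
-20 0.04 [0.358 0.212 0.094] [ 0.39 -0.55 -0.73] [ 1.1   0.09  2.18 -0.67  1.34  1.96]
-20 0.06 [0.358 0.212 0.094] [ 0.39 -0.55 -0.73] [ 1.13  0.08  2.15 -0.65  1.38  1.96]
```

Run:
```python
from h import *
import pickle
p,r=ptool(Rg,bot,0,1); zt=R.from_rotvec(r).as_matrix()[:,2]
pre=p-zt*.055
hi=pre+Z*.08
print(inverse_kinematics(hi,r))
manip.set_gripper(.045)
manip.move_pose(hi,r); manip.move_linear(pre,rate=.12); manip.move_linear(p,rate=.06); manip.dwell(.2)
a=manip.state(); print(a['tool_pos'],p,a['contact_force'],a['moment'])
manip.set_gripper(0,force=40); manip.dwell(.2)
a=manip.state(); print(a['tool_pos'],a['contact_force'],a['gripper_width'],a['grasp_force'],a['clock'])
```

```text
[ 1.15290431 -0.34323051  2.32362745 -0.71568026  1.25734438  1.8395899 ]
[0.36150349 0.21758263 0.09311365] [0.36147311 0.21718804 0.09279512] [ 0.34416511 -0.0154255   0.38082717] [ 0.05159023  0.25537262 -0.00679685]
[0.36149276 0.21718869 0.09280827] [-0.71936197  0.39484441 -0.42975765] 0.0006754641314010003 0.0 37.1167
```

Run:
```python
from h import *
import pickle
c=cap('wrist');pickle.dump(c,open('w4.pkl','wb')); t=cap('side'); pickle.dump(t,open('side4.pkl','wb'));u=cap('top'); pickle.dump(u,open('top4.pkl','wb'))
a=c['image'];b=cv2.resize(t['image'][140:350,130:410],(560,420))
cv2.imwrite('pics/w4.png',cv2.resize(np.hstack([a,b]),(800,300)))
```

```text
(no output)
```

View pics/w4.png

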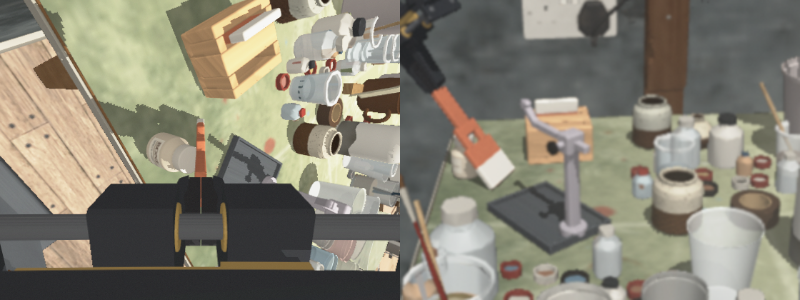

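Run:
```python
from h import *
import pickle
print('model c',(bot+.0827*ax+.004*nn).round(4),'n',nn.round(3),'ax',ax.round(3))
for n in ['side3','side4','top2','top4','w3','w4']:
    c=pickle.load(open(n+'.pkl','rb'));P=cloud(c);im=c['image'].astype(int)
    m=(im[...,2]-im[...,0]>60)&(im[...,1]<im[...,2]-40)&(P[...,0]>.28)&(P[...,0]<.455)&(P[...,1]>.08)&(P[...,1]<.26)&(P[...,2]>.012)&(P[...,2]<.2)
    L=(P[m]-bot)@Rg*1e3; 
    if len(L): print(n,len(L),'x',np.percentile(L[:,0],[2,25,50,75,98]).round(1),'y',np.percentile(L[:,1],[2,50,98]).round(1),'z',np.percentile(L[:,2],[1,50,99]).round(1))
    for z in (65,80,95,110,120,130,140):
        k=L[abs(L[:,2]-z)<5]
        if len(k)>3: print('   ',z,len(k),'x',np.percentile(k[:,0],[5,50,95]).round(1),'y',np.percentile(k[:,1],[5,95]).round(1))
```

```text
model c [0.381  0.2084 0.0724] n [ 0.712 -0.321  0.624] ax [-0.569  0.256  0.781]
side3 881 x [-1.1  3.3  4.4  5.3  7.3] y [-30.9  -6.4  23.2] z [ 30.9  73.6 140.2]
    65 64 x [-1.6  3.7  6.4] y [-23.6  18.1]
    80 93 x [0.6 4.9 7. ] y [-24.   17.3]
    95 58 x [-0.1  4.4  6.8] y [-14.2  10.9]
    110 58 x [0.1 4.8 7.2] y [-14.4   9.1]
    120 59 x [-0.4  4.3  6.3] y [-15.3   9.9]
    130 57 x [0.5 3.8 5.7] y [-14.8   9.5]
    140 40 x [0.9 4.3 5.3] y [-14.7   9.4]
side4 887 x [-1.7  3.4  4.4  5.4  7.2] y [-31.6  -6.2  22.8] z [ 31.   73.9 140.6]
    65 64 x [-0.7  4.   6. ] y [-23.7  17.5]
    80 93 x [1.3 4.7 6.8] y [-23.5  16.2]
    95 59 x [-0.7  4.9  6.8] y [-14.7   9.7]
    110 60 x [0.2 5.1 7.2] y [-15.5   8.9]
    120 58 x [-0.2  4.4  6.7] y [-14.6   9.3]
    130 60 x [0.7 4.1 6.2] y [-15.5   8.8]
    140 42 x [1.1 3.9 6.1] y [-15.8   8.9]
top2 394 x [-2.2  2.2  3.2  4.1  6.3] y [-12.9   1.7  24.9] z [ 51.7 105.4 142.9]
    65 14 x [2.4 3.6 6.3] y [11.7 20.8]
    80 47 x [0.9 3.8 5.5] y [-6.4 19.6]
    95 43 x [1.4 3.4 5.5] y [-12.3  10.8]
    110 47 x [0.8 3.5 5.2] y [-12.
[... 589 characters left out ...]
 80.3 143.8]
    65 81 x [3.5 4.6 5.5] y [-20.4  20.7]
    80 158 x [3.7 4.7 5.8] y [-19.4  19.3]
    95 102 x [3.9 4.8 5.8] y [-11.3  11.6]
    110 106 x [4.  4.8 5.7] y [-11.8  10.9]
    120 106 x [3.8 4.9 5.8] y [-11.3  11.4]
    130 115 x [3.9 4.7 5.8] y [-11.2  11.8]
    140 171 x [-1.4  4.1  5.6] y [-11.6  11.2]
w4 974 x [-2.5 -0.8  1.1  2.8  4.6] y [ 3.9 13.  29.6] z [ 38.5  98.7 164.2]
    65 29 x [-2.2  0.7  4.1] y [21.3 21.8]
    80 38 x [-2.5  1.   4.5] y [21.1 21.9]
    95 49 x [-2.3  1.3  4.3] y [12.2 12.9]
    110 67 x [-2.1  1.3  4.5] y [12. 13.]
    120 74 x [-2.1  1.3  4.5] y [12.4 13.1]
    130 90 x [-2.2  1.1  4.4] y [12.3 13.1]
    140 199 x [-2.5  1.3  4.6] y [ 9.8 13.1]
```

Run:
```python
from h import *
import pickle
s=pickle.load(open('side4.pkl','rb'));t=pickle.load(open('top4.pkl','rb'));w=pickle.load(open('w4.pkl','rb'))
a=cv2.resize(s['image'][130:280,120:270],(400,400),interpolation=cv2.INTER_CUBIC)
b=cv2.resize(w['image'][150:300,210:360],(400,400),interpolation=cv2.INTER_CUBIC)
cv2.imwrite('pics/z4.png',np.hstack([a,b]))
P=cloud(s)
L=((P-bot)@Rg)*1e3; g=s['image'].max(2)<70
m=g&(L[...,2]>100)&(L[...,2]<200)&(abs(L[...,0])<40)&(abs(L[...,1])<40)
k=L[m]; print(len(k)); 
if len(k): print(np.percentile(k,[1,50,99],axis=0).round(1))
print(manip.state()['gripper_width'],manip.state()['tool_pos'])
```

```text
578
[[-14.4 -12.9 145.6]
 [  9.4  -8.7 173.6]
 [ 20.7   9.6 199.6]]
0.00015750935253726518 [0.36146985 0.21716826 0.09277922]
```

View pics/z4.png

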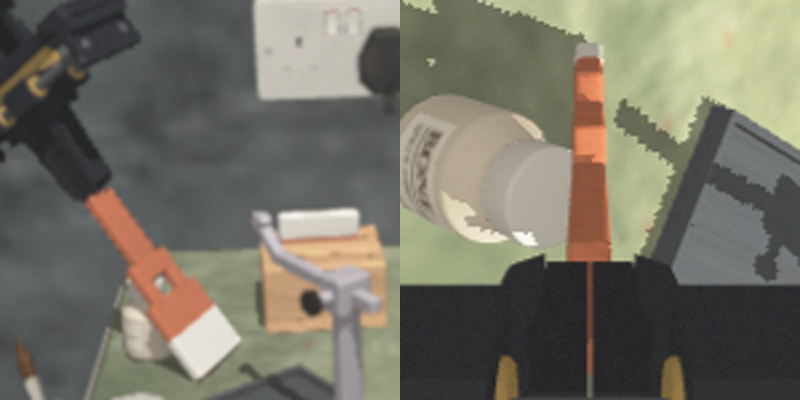

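Run:
```python
from h import *
import pickle
def fingers(c,Tt,nm):
    P=cloud(c); M=R.from_rotvec(Tt['tcp_rot']).as_matrix() if Tt else None
    return P
for n in ['w1','w2','w3','w4']:
    c=pickle.load(open(n+'.pkl','rb')); h,w=c['z_map'].shape; v,u=np.mgrid[:h,:w]
    Pc=(rays(c,np.c_[u.ravel(),v.ravel()])*c['z_map'].reshape(-1,1)); T=np.array(c['T_tool_cam'])
    Pt=Pc@T[:3,:3].T+T[:3,3]; ok=(c['z_map'].ravel()>0)&(c['image'].reshape(-1,3).max(1)<70)&(abs(Pt[:,0])<.03)&(abs(Pt[:,1])<.08)&(Pt[:,2]<.03)
    q=Pt[ok]*1e3; print(n,len(q),np.percentile(q,[1,50,99,100],axis=0).round(1).tolist())
# side-view of tip, world
s=pickle.load(open('side4.pkl','rb'));P=cloud(s); a=manip.state(); M=R.from_rotvec(a['tcp_rot']).as_matrix()
Q=(P-a['tool_pos'])@M*1e3; g=(s['image'].max(2)<70)&(abs(Q[...,0])<40)&(abs(Q[...,1])<60)&(abs(Q[...,2])<90)
print(np.percentile(Q[g],[1,50,99],axis=0).round(1).tolist())
print(manip.state()['joint_pos'].round(3),manip.state()['clock'])
```

```text
w1 41095 [[-7.1, -56.2, -139.3], [23.7, -2.1, -131.9], [28.8, 56.0, -39.1], [30.0, 60.8, -33.2]]
w2 36240 [[-5.1, -54.1, -139.3], [23.7, -5.7, -132.9], [29.1, 45.3, -42.2], [30.0, 78.5, -32.7]]
w3 42690 [[-6.7, -55.1, -139.3], [23.6, -11.7, -131.6], [29.4, 51.0, -40.3], [30.0, 78.3, -32.6]]
w4 39091 [[-4.2, -43.9, -138.7], [23.9, -0.8, -131.7], [29.7, 45.0, -42.5], [30.0, 80.0, -31.5]]
[[-12.9, -14.8, -89.3], [-8.6, 9.4, -62.5], [9.6, 20.8, -33.7]]
[ 1.054 -0.157  2.445 -0.846  0.979  2.013] 37.2667
```

The pictures show that the real fingertips end 33 mm short of the reported TCP. My first grip therefore held only the handle's top edge, which explains the slip. I'll correct for this and regrip.

```bash
sed -i 's/T\[:,2\]\*.019/T[:,2]*.052/' h.py
python3 - <<'E'
from h import *
p,r=ptool(Rg,bot,0,1); zt=R.from_rotvec(r).as_matrix()[:,2]
Rf=prot([.080,-.997,0]); bf=np.array([.501,.253,.012])
print(inverse_kinematics(p,r),inverse_kinematics(p+Z*.15,r),inverse_kinematics(*ptool(Rf,bf+[0,0,.1],0,1)),inverse_kinematics(*ptool(Rf,bf,0,1)))
manip.move_linear(p-zt*.037,rate=.1); manip.set_gripper(.04)
manip.move_linear(p,rate=.06); manip.dwell(.2)
a=manip.state(); print(a['contact_force'],a['moment'])
manip.set_gripper(0,force=30); manip.dwell(.2)
a=manip.state(); print((a['tool_pos']-p)*1e3,a['contact_force'],a['gripper_width'],a['grasp_force'],a['clock'])
if a['gripper_width']>.006:
    manip.move_linear(p+Z*.03,rate=.05); manip.dwell(.1); a=manip.state(); print(a['gripper_width'],a['grasp_force'],a['contact_force'],a['clock'])
E
```

```text
[ 0.9946894  -0.10028644  2.46014411 -0.90672371  0.899969    2.04735715] [ 0.9946894  -0.34422574  2.32189071 -0.73689594  1.16284578  1.72167474] [ 4.23252424e-01  5.97873702e-02  1.86750411e+00 -4.44089210e-16
  1.21430117e+00  1.91397958e+00] [ 4.23252424e-01  1.50633867e-01  1.96372072e+00 -4.44089210e-16
  1.02723806e+00  1.91397958e+00]
[-0.42169927  0.09225898  0.13397896] [ 0.09134747  0.26546939 -0.0234025 ]
[-0.02321337 -0.00874387 -0.04879128] [ 0.58284203  0.17033802 -0.21247641] 0.007923452941674633 29.99850927852094 39.9917
0.0077802912231326495 29.999283445067704 [-0.10626735  0.03946626 -0.88297378] 40.8417
```

Run:
```python
from h import *
import pickle
for n,z in [('w2',.052),('w3',.052),('top0',.052)]:
    c=pickle.load(open(n+'.pkl','rb'));P=cloud(c);hsv=cv2.cvtColor(c['image'],cv2.COLOR_BGR2HSV)
    reg=(P[...,0]>.43)&(P[...,0]<.57)&(P[...,1]>.2)&(P[...,1]<.34)
    top=reg&(abs(P[...,2]-np.median(P[reg&(abs(P[...,2]-.052)<.006)][:,2]))<.004)
    m=cv2.morphologyEx(top.astype(np.uint8),cv2.MORPH_OPEN,np.ones((2,2))); q=P[m>0]; r=cv2.minAreaRect((q[:,:2]*1000).astype(np.float32))
    print(n,'top z',np.median(q[:,2]).round(4),r)
    ce=np.array(r[0])/1e3; xr=np.array([-.08,.997]); yr=np.array([.997,.08])
    low=reg&(P[...,2]<.047)&(P[...,2]>.005); k=P[low][:,:2]-ce; X=k@xr*1e3; Y=k@yr*1e3
    s=(abs(Y)<25)&(X<-8)&(X>-30); 
    tp=q[:,:2]-ce; TX=tp@xr*1e3; TY=tp@yr*1e3; mid=abs(TY)<25
    hh=np.histogram(TX[mid],np.arange(-40,41,2)); print(list(zip(hh[1][:-1].astype(int).tolist(),hh[0].tolist())))
p,r=ptool(Rg,bot,0,1); Rf=prot([.080,-.997,0]); bf=np.array([.501,.253,.012])
manip.move_linear(p+Z*.16,rate=.12)
pf,rf=ptool(Rf,bf+[0,0,.12],0,1)
manip.move_linear(pf,rate=.06,rot=rf); manip.dwell(.2)
a=manip.state(); print((a['tool_pos']-pf)*1e3,a['gripper_width'],a['grasp_force'],a['clock'])
for n in ['wrist','side','top']: pickle.dump(cap(n),open(n+'5.pkl','wb'))
```

```text
w2 top z nan ((491.1835021972656, 270.45550537109375), (108.05004119873047, 73.71438598632812), 6.85787296295166)
[(-40, 14), (-38, 26), (-36, 44), (-34, 75), (-32, 71), (-30, 76), (-28, 87), (-26, 88), (-24, 0), (-22, 0), (-20, 0), (-18, 0), (-16, 0), (-14, 0), (-12, 0), (-10, 87), (-8, 90), (-6, 90), (-4, 87), (-2, 67), (0, 75), (2, 81), (4, 87), (6, 77), (8, 76), (10, 82), (12, 58), (14, 0), (16, 0), (18, 0), (20, 0), (22, 0), (24, 38), (26, 3), (28, 56), (30, 84), (32, 82), (34, 76), (36, 82), (38, 58)]
w3 top z nan ((504.5830383300781, 277.7767333984375), (100.7364730834961, 82.52626037597656), 4.740416526794434)
[(-40, 51), (-38, 69), (-36, 55), (-34, 68), (-32, 28), (-30, 0), (-28, 0), (-26, 0), (-24, 0), (-22, 0), (-20, 0), (-18, 0), (-16, 96), (-14, 60), (-12, 62), (-10, 59), (-8, 65), (-6, 57), (-4, 66), (-2, 56), (0, 65), (2, 57), (4, 67), (6, 19), (8, 0), (10, 0), (12, 2), (14, 1), (16, 4), (18, 39), (20, 0), (22, 31), (24, 63), (26, 60), (28, 63), (30, 60), (32, 19), (34, 0), (36, 0), (38, 0)]
top0 top z nan ((494.85284423828125, 271.2093811035156), (94.03324890136719, 71.78376007080078), 4.65101432800293)
[(-40, 0), (-38, 0), (-36, 41), (-34, 23), (-32, 18), (-30, 22), (-28, 20), (-26, 1), (-24, 0), (-22, 0), (-20, 0), (-18, 0), (-16, 0), (-14, 0), (-12, 0), (-10, 43), (-8, 22), (-6, 19), (-4, 20), (-2, 20), (0, 16), (2, 21), (4, 21), (6, 21), (8, 19), (10, 20), (12, 2), (14, 1), (16, 0), (18, 0), (20, 4), (22, 13), (24, 3), (26, 21), (28, 21), (30, 20), (32, 24), (34, 19), (36, 0), (38, 0)]
[-0.2275532   0.20110541  0.13282762] 0.007692693910091586 29.998856289312243 44.5833
```

Run:
```python
from h import *
import pickle
Rf=prot([.080,-.997,0]); b=np.array([.501,.253,.132])
for n in ['side5','top5','wrist5']:
    c=pickle.load(open(n+'.pkl','rb'));P=cloud(c);im=c['image'].astype(int)
    L=(P-b)@Rf*1e3
    m=(im[...,2]-im[...,0]>60)&(im[...,1]<im[...,2]-40)&(abs(L[...,0])<25)&(abs(L[...,1])<45)&(L[...,2]>10)&(L[...,2]<150)
    k=L[m]; print(n,len(k))
    for z in range(30,150,10):
        q=k[abs(k[:,2]-z)<5]
        if len(q)>4: print('  ',z,len(q),'x',np.percentile(q[:,0],[5,50,95]).round(1),'y',np.percentile(q[:,1],[2,98]).round(1))
    # white end
    m=(im.min(2)>150)&(abs(L[...,0])<20)&(abs(L[...,1])<40)&(L[...,2]<40)&(L[...,2]>-25); k=L[m]
    if len(k)>5: print('  white',len(k),np.percentile(k,[2,50,98],axis=0).round(1).tolist())
s=pickle.load(open('side5.pkl','rb')); w=pickle.load(open('wrist5.pkl','rb'))
cv2.imwrite('pics/z5.png',np.hstack([cv2.resize(s['image'][100:300,150:350],(400,400)),cv2.resize(w['image'][80:360,140:420],(400,400))]))
```

```text
side5 645
   30 33 x [1.  3.2 5.8] y [-26.9  26.5]
   40 148 x [1.5 4.3 6.8] y [-27.9  26.8]
   50 154 x [1.4 4.4 7.1] y [-27.5  26.7]
   60 56 x [0.7 4.5 7.3] y [-25.4  26.6]
   70 40 x [2.6 4.5 8.1] y [-19.7  17.9]
   80 100 x [2.2 4.6 7.2] y [-19.1  18. ]
   90 51 x [2.1 4.7 7.3] y [-17.   10.5]
   100 47 x [2.2 4.3 6.9] y [-9.6  7.4]
   110 16 x [2.6 5.1 6.8] y [-11.1   7.3]
  white 276 [[1.7, -29.0, -0.9], [4.7, 4.9, 7.9], [8.4, 26.7, 27.7]]
top5 0
wrist5 1932
   30 7 x [-2.4 -0.6  1.7] y [28.6 29.2]
   40 33 x [-4.2 -0.6  2.7] y [27.7 29.3]
   50 33 x [-5.  -1.2  2.2] y [22.8 29.4]
   60 202 x [-4.8 -1.2  2.5] y [20.9 29. ]
   70 50 x [-4.4 -1.2  2.6] y [20.1 21.4]
   80 63 x [-4.4 -0.6  2.6] y [20.7 21.6]
   90 309 x [-4.3 -1.1  2.6] y [12.  21.4]
   100 87 x [-4.  -0.6  2.4] y [11.8 12.7]
   110 112 x [-3.9 -0.6  2.6] y [11.9 12.8]
   120 137 x [-4.2 -0.6  2.5] y [11.5 12.9]
   130 172 x [-4.1 -1.   2.5] y [11.8 12.9]
   140 716 x [-4.2 -1.   2.5] y [ 1.4 12.8]
  white 47 [[-3.4, 27.9, 4.7], [0.8, 29.3, 17.4], [3.0, 29.5, 31.7]]
```

View pics/z5.png

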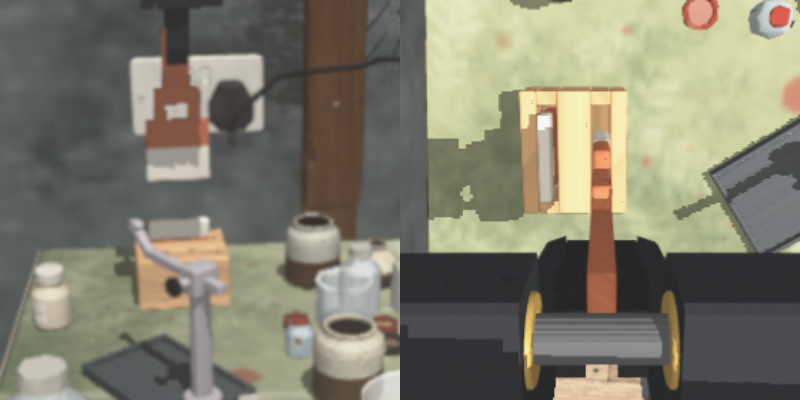

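Run:
```python
from h import *
Rf=prot([.080,-.997,0]); b=np.array([.5009,.2541,0])
def at(z): return ptool(Rf,b+[0,0,z],0,1)[0]
r=ptool(Rf,b,0,1)[1]
manip.move_linear(at(.07),rate=.1,rot=r); manip.dwell(.2); f0,m0=avg(8); print(f0)
z=.07
for z in [.06,.053,.049,.045,.038,.03,.022,.016,.0145,.0135,.0125,.012,.0115,.011,.0105,.010,.0095]:
    manip.move_linear(at(z),rate=.04); f,m=avg(4); a=manip.state()
    print(round(z*1e3,1),(f-f0).round(2),(m-m0).round(2),a['clock'].round(2))
    if f[2]-f0[2]>3 or np.linalg.norm(f-f0)>5: break
```

```text
[ 0.06520856 -0.25678253 -0.95418167]Traceback (most recent call last):
  File "<stdin>", line 9, in <module>
AttributeError: 'float' object has no attribute 'round'
```

Run:
```python
from h import *
Rf=prot([.080,-.997,0]); b=np.array([.5009,.2541,0])
def at(z): return ptool(Rf,b+[0,0,z],0,1)[0]
f0,m0=avg(8)
for z in [.053,.049,.045,.038,.03,.022,.016,.0145,.0135,.0125,.012,.0115,.011,.0105,.010,.0095]:
    manip.move_linear(at(z),rate=.04); f,m=avg(4); a=manip.state()
    print(round(z*1e3,1),(f-f0).round(2),(m-m0).round(2),round(a['clock'],2))
    if f[2]-f0[2]>3 or np.linalg.norm(f-f0)>5: break
```

```text
53.0 [-0.46  0.19 -0.12] [-0.04  0.01  0.02] 46.83
49.0 [-0.11  0.67  0.17] [-0.01 -0.02 -0.01] 47.14
45.0 [ 0.2   0.63 -0.15] [-0.02 -0.   -0.01] 47.46
38.0 [0.43 0.3  0.08] [-0.04  0.02 -0.  ] 47.85
30.0 [-0.3   0.65 -0.14] [-0.01 -0.    0.  ] 48.27
22.0 [-0.06  0.05  0.  ] [-0.04 -0.    0.01] 48.68
16.0 [-0.12  0.25  0.17] [-0.04  0.   -0.01] 49.05
14.5 [1.63 2.53 6.7 ] [-0.18  0.35  0.  ] 49.37
```

Run:
```python
from h import *
import pickle
manip.dwell(.2); manip.set_gripper(.03); manip.dwell(.2)
a=manip.state(); manip.move_linear(a['tool_pos']+Z*.1,rate=.12)
p=manip.state()['tool_pos']; manip.move_linear([.44,.20,p[2]+.02],rate=.15); manip.dwell(.3)
for n in ['side','top','wrist']:
    c=cap(n);P=cloud(c);im=c['image'].astype(int); L=(P-[.5009,.2541,.012])@prot([.080,-.997,0])*1e3
    m=(im[...,2]-im[...,0]>60)&(im[...,1]<im[...,2]-40)&(abs(L[...,0])<25)&(abs(L[...,1])<45)&(L[...,2]>62)&(L[...,2]<170); k=L[m]
    print(n,len(k)); 
    for z in (75,95,115,135):
        q=k[abs(k[:,2]-z)<6]
        if len(q)>4: print('  ',z,len(q),'x',np.percentile(q[:,0],[5,50,95]).round(1),'y',np.percentile(q[:,1],[2,98]).round(1))
    if len(k): print('  top',np.percentile(k[:,2],[98,100]).round(1))
print(manip.state()['clock'],manip.state()['contact_force'])
```

```text
side 595
   75 85 x [1.5 4.7 7.3] y [-21.6  19.6]
   95 93 x [1.  4.1 7.2] y [-17.3  16.4]
   115 80 x [1.6 4.7 7.5] y [-12.4  10.9]
   135 72 x [2.  4.1 6.7] y [-11.8  11.2]
  top [145.5 147.2]
top 127
   75 6 x [3.1 3.2 3.4] y [-20.8  19.3]
   95 21 x [-3.7  0.8  3.4] y [-22.   19.9]
   115 5 x [3.2 3.3 3.5] y [-11.5   8.8]
   135 7 x [3.1 3.4 3.5] y [-6.6  9.7]
  top [148.  150.6]
wrist 1285
   75 71 x [2.8 3.2 3.4] y [-21.6  20.1]
   95 268 x [-3.9  1.2  3.3] y [-21.8  20.7]
   115 84 x [3.  3.2 3.4] y [-12.5  11. ]
   135 111 x [3.  3.2 3.4] y [-12.8  11.4]
  top [148.4 149.7]
52.4167 [0.04213937 0.74596496 0.29468179]
```

```bash
python3 -c "
from h import *
print(order.close_job(), manip.state()['clock'])"
```

```text
the job is handed in; nothing more can be done
the job is handed in; nothing more can be done
```

The plaque is off the hook and was last measured standing upright in the empty slot, and the job is handed in at about 52 s (no verdict shown). However, I dropped it once beside the rack on the way, because my first grip caught only the top edge of the handle, and had to pick it up again, so "let go only there" was not kept.

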